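Load the coil test hood and switch the test on

ROBOT

A 6-joint arm with a two-finger parallel gripper is mounted at the origin on the work surface. World frame = base frame: x ahead of the robot, y to its left, z up, the work surface at z = 0. Lengths are in mm, angles in rad, forces in N, time in s.
With the tool pointing down it reaches from about 300 to 850 mm from the base axis. Payload 5.4 kg.
Tool frame: the origin (TCP) lies at the very end of the fingers, on their centre line; the grasp point (between the pads) lies 19 mm behind it (tcp_to_grasp is the distance from the TCP to the grasp point, in mm); x points along the fingers, y is the direction in which the jaws open and shut, and the axes are right-handed (so a half turn about x gives the same grasp; the last joint's range is limited). The gripper opens to 85 mm and grips with 20 to 120 N. Pads are 22 mm wide; open, the fingers measure 114 mm over their backs; the gripper's body (76 mm by 85 mm) begins 54 mm behind the grasp point. The pads swing forward as they close: fully open they stand 13 mm farther back than shut.
Start: joints at [-1.455, 0.158, 1.597, -0, 1.386, -0.21], TCP at [184.014, -544.743, 231.299] pointing down, gripper open.
Joint ranges: [-2.91, 2.91], [-0.94, 2.29], [0.18, 2.7], [-1.29, 4.43], [0.17, 2.64], [-3, 3]. Speed limits (rad/s): [2.57, 2.57, 3.14, 3.14, 3.14, 3.14].

INTERFACE

Orientations are given as a rotation vector (axis times angle).
In Python, from bench import state, camera, hand_in, tcp_to_grasp gives the robot as it stands. The module is installed in compiled form; this text tells all that it offers.
- The arm moves only by the shell command python3 -m creep 'ROWS' [FORCE]. ROWS is JSON, one flat list of numbers, 7 for each row, row after row: the shift along the tool's x, y, z in mm, then the turn, a rotation vector about the tool's x, y, z in rad, then the finger opening in mm, from 0 to 85.4. A call has 1 to 20 rows; each row is the pose to reach, as a shift and turn from the pose commanded when the call began, along the tool's axes at that moment; what a row does not reach only later rows make up. A row lasts 1/8 s, in which the tool goes at most 62.5 mm and 10.7 degrees, less where a joint would pass 70% of its speed; a pose out of reach is approached as far as the arm can. A call with a gripper value outside its range is refused whole. The fingers move at their own pace and stop on an object; FORCE is the grip in N (left out, the last holds). Time passes only in rows, so rows that repeat a pose let the fingers close. It gives the time, the measured TCP pose, the force and the opening at its end, in the units of the state.
- state(): the state, without advancing time (a new reading comes with each control period).
- camera(name): name is "scene" or "top" or "wrist"; returns a dict with "image" (480x640x3 uint8, red, green, blue), "fx", "fy", "cx", "cy" (pixels), "rvec" (rotation vector, rad) and "tvec" (3), from world to camera coordinates, as OpenCV has them; the wrist camera has in their place "tool_from_camera" (4x4, takes a point from camera to tool coordinates, whose origin is the TCP and whose axes are the tool frame's). Camera axes: x right, y down, z forward; pixel columns grow to the right and rows downward; lengths in mm; the calibration is good to about 2 mm. A picture is of the moment at which its call begins: read the wrist's pose just before it. There is no depth.
- hand_in(): hands the job in, once; it reports no verdict.
The state is a dict: "time": time; "joint_positions": joint angles; "dq": joint speeds; "effort": joint torques, N m; "ee_pos": TCP position; "ee_rot": TCP orientation; "wrist_force": force on the tool from outside, world axes, zero at the start; "wrist_torque": the same for the moment, N m; "finger_gap": finger opening in mm.
Only numpy, scipy, OpenCV 4.12 (cv2) and the standard library are available. Lean on these libraries where they do the work, as an engineer would, in place of code of your own. Each camera call takes 0.05 s, during which the arm holds its last target. There are 200 camera calls.

TASK

Turn the test isolator's handle fully to off, then lift the clear hood off the test base and set it upright on the rubber mat. Lay every wound coil in the tray of the test base, put the hood back over the tray until it sits fully down, and only then turn the handle fully to on. The power must be off whenever the hood is off, and the other things on the bench are to be left where they are.

Things in the scene. Friction and masses are not known exactly. Their poses are not given: they have to be found in the camera images.
- switch (a joint): angle of the isolator's rotary handle: 0 = off (stop), 1.05 = on (stop, turned clockwise seen from above). It turns with light friction (about 0.12 N m) and stays where it is left; it starts at or near on.
- switch_grip (a point): grip point of the isolator handle, on its vertical turning axis, 87 mm above the bench. The handle is a black upright bar 14 mm thick and 34 mm tall (top 14 mm above this point). x runs along the bar to its pointer end (white line; the bar reaches 48 mm that way, 32 mm the other), z is up; it turns with the handle. Pointer at the white dot: off; at the black dot: on.
- isolator: fixed green box, 90 x 90 x 55 mm, that carries the rotary handle on a 48 mm disc on its top; origin at the centre of its underside. The handle points along its x when off.
- base: fixed test base: grey plate 300 (x) x 124 (y) x 8 mm with a black tray on it; origin at the centre of the plate's underside, z up. Tray: outside 256 x 86 mm, inside 244 x 74 mm, floor 10 mm and rim 18 mm above the bench; takes four coils side by side at 60 mm pitch along x, each lying across it. It and the mat may have changed places.
- hood: loose hood, clear walls, aluminium top, open below, 0.5 kg: outside 274 (x) x 104 (y) x 84 mm, walls and top 4 mm; inside it is 5 mm larger than the tray all round. Origin at the centre of its lower edge, z up. At first it stands over the tray on the base plate, origin 8 mm above the base's, axes along the base's: that is fully down (either way round will do).
- hood_handle (a point): middle of the hood's handle bar, 118 mm above the hood's lower edge on its centre line: black bar along the hood's x, 112 mm long, 14 mm wide, 14 mm tall, with 27 mm of free room beneath it; its end posts stand 50 mm from the middle.
- mat: fixed black rubber mat, 320 (x) x 150 (y) x 3 mm, to park the hood on, lengthwise; origin at the centre of its underside.
- coil1: wound coil, 0.22 kg: a bobbin 60 mm long (its x axis) with square black flanges 46 x 46 mm, 6 mm thick, at both ends and a round copper winding of 38 mm diameter between; origin at its centre (23 mm above what it lies on). Lies on the bench on a flange side at first; two to four coils are present, the others are None.
- coil2: wound coil, 0.22 kg: a bobbin 60 mm long (its x axis) with square black flanges 46 x 46 mm, 6 mm thick, at both ends and a round copper winding of 38 mm diameter between; origin at its centre (23 mm above what it lies on). Lies on the bench on a flange side at first; two to four coils are present, the others are None.
- coil3: wound coil, 0.22 kg: a bobbin 60 mm long (its x axis) with square black flanges 46 x 46 mm, 6 mm thick, at both ends and a round copper winding of 38 mm diameter between; origin at its centre (23 mm above what it lies on). Lies on the bench on a flange side at first; two to four coils are present, the others are None.
- coil4: wound coil, 0.22 kg: a bobbin 60 mm long (its x axis) with square black flanges 46 x 46 mm, 6 mm thick, at both ends and a round copper winding of 38 mm diameter between; origin at its centre (23 mm above what it lies on). Lies on the bench on a flange side at first; two to four coils are present, the others are None.
- bushing: plain steel bushing standing among the coils, 40 mm diameter, 35 mm tall, origin at its underside; a bystander, leave alone
- gear: steel hub, 68 mm diameter, 26 mm tall, near the robot, origin at its underside; a bystander, leave alone
- pliers: pliers with red handles, about 160 mm long, lying flat, near the right edge; a bystander, leave alone
- oil: green oil bottle, 56 mm diameter, 130 mm tall, at the back, origin at its underside; a bystander, leave alone
- reel: reel of copper wire standing upright, 90 mm diameter, 60 mm tall, towards the back left; a bystander, leave alone
- driver: screwdriver with an orange handle, about 200 mm long, lying flat near the robot; a bystander, leave alone
There are look-alikes about, which are no part of the job. What is shaped like the isolator but purple or yellow is not meant. Leave any red look-alike of the coil3 alone.

How it is judged:
By the outcome, as a careful person would: the job done as asked, in the order asked, and still so for the second after the job is handed in, with the robot touching nothing.
Of coil1, coil2, coil3, coil4 only 2 to 4 are there at a start; the rules pass over those that are not, and their reading is None.
At some moment in a run one of coil1, coil2, coil3, coil4 may be knocked a few centimetres aside while the robot is not near it.
Once in a run the grip may slacken for a moment while it holds something.
It also fails if it takes over 210 s, if anything falls off the work surface, if the arm or the gripper's body presses on something with over 40 N, if the wrist force passes 120 N, or if a joint passes its speed limit or range.

## Working session

There is one attempt and no reset: what is moved stays moved. The work goes in short steps, Python scripts to look and compute and a shell command to move; the robot and the scene stay as the last step left them, time stands still between calls to the robot, and variables do not carry over. Pictures are saved under pics/ and viewed, about 12 in all and at most 16, crops included, and the job is handed in when it is done.

```bash
mkdir -p pics; cat > h.py <<'E'
import numpy as np, cv2
from scipy.spatial.transform import Rotation as R
from bench import state, camera, hand_in, tcp_to_grasp
def snap(name,fn=None):
    s=state(); c=camera(name)
    if name=="wrist":
        T=np.eye(4);T[:3,:3]=R.from_rotvec(s["ee_rot"]).as_matrix();T[:3,3]=s["ee_pos"]
        W=T@np.array(c["tool_from_camera"])
    else:
        V=np.eye(4);V[:3,:3]=R.from_rotvec(np.ravel(c["rvec"])).as_matrix();V[:3,3]=np.ravel(c["tvec"]);W=np.linalg.inv(V)
    c["W"]=W
    if fn: cv2.imwrite(fn,c["image"][:,:,::-1])
    return c
def ray(c,u,v,z):
    d=c["W"][:3,:3]@np.array([(u-c["cx"])/c["fx"],(v-c["cy"])/c["fy"],1]);o=c["W"][:3,3]
    return (o+d*(z-o[2])/d[2])
def proj(c,p):
    V=np.linalg.inv(c["W"]);q=V[:3,:3]@np.array(p,float)+V[:3,3]
    return np.array([c["fx"]*q[0]/q[2]+c["cx"],c["fy"]*q[1]/q[2]+c["cy"]])
def rel(p,yaw=None):
    """tool-frame shift to world TCP p, pointing down; yaw = world angle of the jaw (y) axis"""
    s=state();T=R.from_rotvec(s["ee_rot"])
    sh=T.inv().apply(np.array(p)-s["ee_pos"])
    if yaw is None: return np.round(sh,1),np.zeros(3)
    best=None
    for k in (0,np.pi):
        y=np.array([np.cos(yaw+k),np.sin(yaw+k),0]);x=np.array([0,0,-1.]);M=np.c_[x,y,np.cross(x,y)]
        r=(T.inv()*R.from_matrix(M)).as_rotvec()
        if best is None or np.linalg.norm(r)<np.linalg.norm(best): best=r
    return np.round(sh,1),np.round(best,3)
E
python3 - <<'E'
from h import *
c=snap("top","pics/top.png");d=snap("scene","pics/scene.png")
import pickle;pickle.dump((c,d),open("c0.pkl","wb"))
print(c["W"].round(2),c["fx"],d["W"].round(2),d["fx"]);s=state();print(s, R.from_rotvec(s["ee_rot"]).as_matrix().round(2),tcp_to_grasp)
E
```

```text
[[-2.00000e-02 -1.00000e+00  9.00000e-02  4.06620e+02]
 [-1.00000e+00  2.00000e-02  0.00000e+00  1.24300e+01]
 [-0.00000e+00 -9.00000e-02 -1.00000e+00  1.68897e+03]
 [ 0.00000e+00  0.00000e+00  0.00000e+00  1.00000e+00]] 581.6094211617929 [[ 5.00000e-01  7.10000e-01 -4.90000e-01  1.11880e+03]
 [ 8.60000e-01 -4.00000e-01  3.00000e-01 -3.60370e+02]
 [ 2.00000e-02 -5.80000e-01 -8.20000e-01  1.08202e+03]
 [ 0.00000e+00  0.00000e+00  0.00000e+00  1.00000e+00]] 549.6077417165152
{'time': 0.1, 'joint_positions': array([-1.45510205e+00,  1.58989783e-01,  1.59814988e+00, -1.15318173e-05,
        1.38617157e+00, -2.10089745e-01]), 'dq': array([-0.00086824,  0.00057755, -0.00152661, -0.00062526, -0.00147349,
        0.0006719 ]), 'effort': array([ 9.95547998e-05, -3.96994650e+01, -3.32336140e+01, -9.31178420e-05,
        4.26089420e-03, -2.20954114e-06]), 'ee_pos': array([ 183.94683315, -544.20110691,  230.39141309]), 'ee_rot': array([ 2.04593254,  0.33801578, -2.0457879 ]), 'wrist_force': array([0.17465161, 0.11939724, 0.97644023]), 'wrist_torque': array([ 0.03591148, -0.02331843, -0.02266075]), 'finger_gap': 85.41183942022447} [[-0.    0.32 -0.95]
 [ 0.   -0.95 -0.32]
 [-1.   -0.   -0.  ]] 18.700000000000003
```

View pics/top.png

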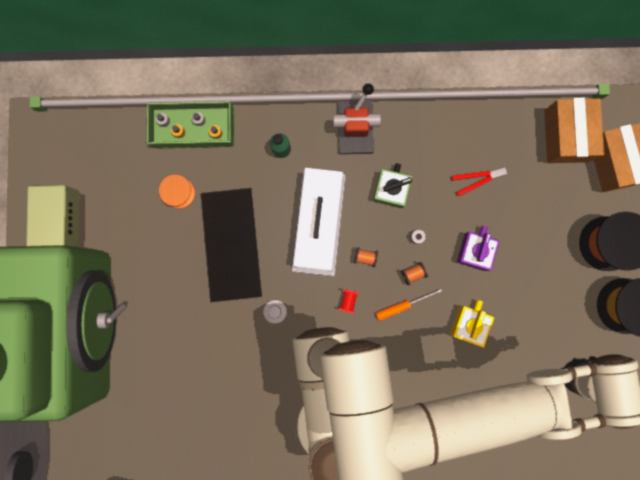

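View pics/scene.png

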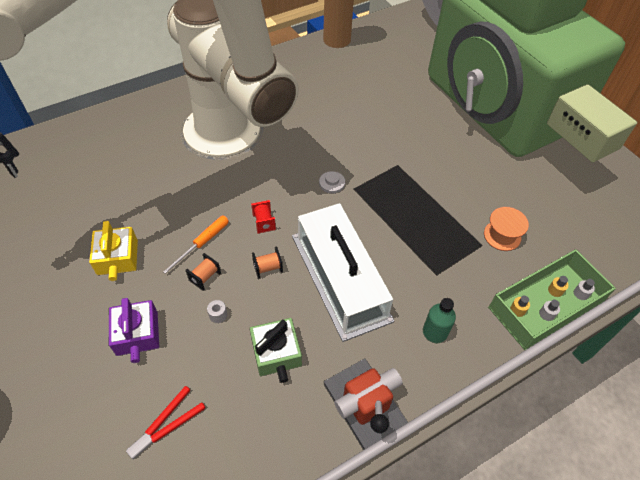

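The green box at top (393,187) is the isolator. The purple one (480,250) and yellow one (474,325) are look-alikes. Two copper coils lie at (367,257) and (415,273), with a red look-alike at (348,300). The hood is on the base at (318,222) and the mat is at (231,244). I'll check this in one enlarged crop and measure.

```bash
python3 - <<'E'
from h import *
import pickle
c,d=pickle.load(open("c0.pkl","rb"))
im=c["image"]
a=cv2.resize(im[155:315,285:445],(600,600),interpolation=cv2.INTER_CUBIC)
cv2.imwrite("pics/crop.png",a[:,:,::-1])
hsv=cv2.cvtColor(im,cv2.COLOR_RGB2HSV)
def blobs(m,z,nm,lo=40,roi=(280,150,450,320)):
    x0,y0,x1,y1=roi;k=np.zeros(m.shape,np.uint8);k[y0:y1,x0:x1]=m[y0:y1,x0:x1]
    for q in cv2.findContours(k.astype(np.uint8),cv2.RETR_EXTERNAL,cv2.CHAIN_APPROX_NONE)[0]:
        if cv2.contourArea(q)<lo: continue
        b=cv2.boxPoints(cv2.minAreaRect(q)); W=np.array([ray(c,u,v,z)[:2] for u,v in b])
        e=W[1]-W[0];f=W[2]-W[1]
        if np.linalg.norm(e)<np.linalg.norm(f): e,f=f,e
        print(nm,b.mean(0).round(1),"ctr",W.mean(0).round(1),"size",np.linalg.norm(e).round(1),np.linalg.norm(f).round(1),"ang",np.arctan2(e[1],e[0]).round(3))
H,S,V=hsv[...,0],hsv[...,1],hsv[...,2]
blobs((S<40)&(V>170),92,"hoodtop",500)
blobs((V<40),3,"mat",2000,(190,170,275,310))
blobs((V<50),126,"handle",60,(300,180,335,250))
blobs((H>3)&(H<14)&(S>120)&(V>90)&(V<230),38,"copper",60)
blobs((H<3)&(S>200),30,"red",60)
blobs((H>40)&(H<75)&(S>60),55,"green",60)
E
```

```text
hoodtop [318.7 221. ] ctr [576.5  32.6] size 290.0 118.0 ang -0.131
mat [230.5 244.9] ctr [522.  291.6] size 310.1 142.5 ang -3.056
copper [393.  309.8] ctr [ 325.4 -170.5] size 104.2 28.9 ang -1.191
copper [414.9 272.8] ctr [ 427.9 -235.7] size 50.9 39.0 ang -1.132
copper [366.  256.9] ctr [475.7 -98.7] size 52.3 38.5 ang -1.812
red [348.2 300.7] ctr [353.3 -45.4] size 55.4 37.8 ang -0.27
green [392.1 188. ] ctr [ 669.  -176.9] size 92.0 88.8 ang -0.271
```

View pics/crop.png

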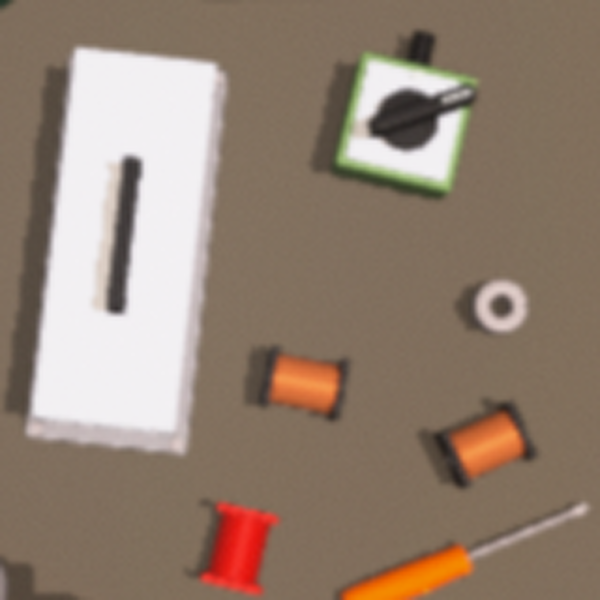

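```bash
python3 - <<'E'
from h import *
import pickle
c,d=pickle.load(open("c0.pkl","rb"))
f=lambda u,v:(u/3.75+285-.4,v/3.75+155-.4)
A=ray(c,*f(472,95),101);B=ray(c,*f(370,130),101);print("sw",A,B,(A+B)/2,np.arctan2(*(A-B)[1::-1]))
A=ray(c,*f(132,158),126+8-8);B=ray(c,*f(118,312),126);print("hood",(A+B)/2,np.linalg.norm(A-B),np.arctan2(*(A-B)[1::-1]))
print(rel([640,-170,270],0.27))
E
```

```text
sw [ 682.90555557 -222.92467464  101.        ] [ 658.55958624 -147.11779763  101.        ] [ 670.7325709  -185.02123613  101.        ] -1.2600434877073063
hood [582.24884702  34.18334531 126.        ] 112.12174166956598 -0.11059748510068103
(array([ -39.1, -208.6, -551.8]), array([-1.515e+00, -2.000e-03,  1.000e-03]))
```

```bash
python3 -m creep '[-39,-60,-160,-0.4,0,0,85, -39,-209,-552,-1.515,0,0,85, -39,-209,-552,-1.515,0,0,85, -39,-209,-552,-1.515,0,0,85, -39,-209,-552,-1.515,0,0,85, -39,-209,-552,-1.515,0,0,60, -39,-209,-552,-1.515,0,0,60, -39,-209,-552,-1.515,0,0,60, -39,-209,-552,-1.515,0,0,60, -39,-209,-552,-1.515,0,0,60, -39,-209,-552,-1.515,0,0,60, -39,-209,-552,-1.515,0,0,60, -39,-209,-552,-1.515,0,0,60]'
python3 - <<'E'
from h import *
c=snap("wrist","pics/w1.png");s=state();print(s["ee_pos"],s["joint_positions"],R.from_rotvec(s["ee_rot"]).as_matrix().round(3));print(c["tool_from_camera"],c["fx"])
print(proj(c,[668,-177,101]),s["time"])
import pickle;pickle.dump(c,open("c1.pkl","wb"))
E
```

```text
time: 1.72
ee_pos: [639.3, -171.1, 270.2]
ee_rot: [1.009, 1.325, -1.01]
wrist_force: [-0.2, -0.3, -0.3]
finger_gap: 59.9
[ 639.34498041 -171.05502169  270.29308464] [-4.43518457e-01  3.61347477e-01  1.27791091e+00 -1.61446645e-04
  1.50260478e+00 -7.11909141e-01] [[-0.     0.964  0.265]
 [-0.     0.265 -0.964]
 [-1.    -0.    -0.   ]]
[[-1.21125819e-03 -3.14449387e-01  9.49273467e-01 -1.42713901e+02]
 [ 9.99997762e-01  1.26568435e-03  1.69524294e-03 -2.87566382e-01]
 [-1.73454867e-03  9.49273396e-01  3.14447150e-01 -8.15105766e+01]
 [ 0.00000000e+00  0.00000000e+00  0.00000000e+00  1.00000000e+00]] 364.7980637700691
[349.41998229 229.22113278] 1.775
```

View pics/w1.png

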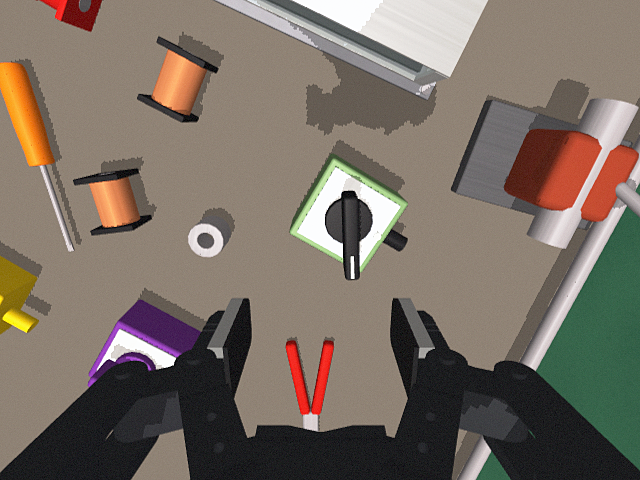

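The wrist view agrees with the top view. The handle bar's top runs from (349,193) to (352,278), and my projected axis (349,229) lies on it.

```bash
python3 - <<'E'
from h import *
import pickle
c=pickle.load(open("c1.pkl","rb"))
im=c["image"];g=(im.max(2)<60)
k=np.zeros((480,640),np.uint8);k[185:285,300:385]=g[185:285,300:385]*255
k[:, 385:]=0
for v in range(192,282,8): print(v,np.where(k[v,335:365])[0][[0,-1]]+335 if k[v,335:365].any() else None,end=" ")
A=ray(c,351.5,277,101);B=ray(c,349,194,101)
print(A,B,np.linalg.norm(A-B),np.arctan2(*(A-B)[1::-1]),B+.4*(A-B))
g=((im[...,1].astype(int)-im[...,2])>40)&(im[...,1]>im[...,0]); g[:, :280]=0;g[:,420:]=0;g[:140]=0;g[300:]=0
q=np.argwhere(g)[:,::-1].astype(np.int32);b=cv2.boxPoints(cv2.minAreaRect(q));print(b);W=np.array([ray(c,u,v,55) for u,v in b]);print(W.mean(0),np.diff(W,axis=0)[:, :2])
th=np.arctan2(*(A-B)[1::-1]);
print(rel([668.5,-177.5,120],th+np.pi/2))
E
```

```text
192 [342 354] 200 [337 360] 208 [341 359] 216 [342 361] 224 [342 360] 232 [342 359] 240 [337 359] 248 [343 358] 256 [343 358] 264 [343 358] 272 [345 359] 280 None [ 683.43636042 -221.09514869  101.        ] [ 658.37449516 -146.59206141  101.        ] 78.6053885206105 -1.2463000521309144 [ 668.39924126 -176.39329632  101.        ]
[[287.7647  232.05882]
 [332.7647  157.05882]
 [408.20587 202.32353]
 [363.20587 277.32355]]
[ 670.87427688 -179.35596039   55.        ] [[ 23.61276024  85.01427624]
 [ 85.11712798 -22.57188182]
 [-18.62294903 -90.24190389]]
(array([150.3,  26.4,  14. ]), array([-0.056, -0.   ,  0.   ]))
```

```bash
python3 -m creep '[100,26,14,-0.05,0,0,50, 130,26,14,-0.05,0,0,45, 160,26,14,-0.05,0,0,45, 180,26,14,-0.05,0,0,45, 198,26,14,-0.05,0,0,45, 198,26,14,-0.05,0,0,45, 198,26,14,-0.05,0,0,0, 198,26,14,-0.05,0,0,0, 198,26,14,-0.05,0,0,0, 198,26,14,-0.05,0,0,0, 198,26,14,-0.05,0,0,0, 198,26,14,-0.05,0,0,0]' 40
python3 -c "
from h import *
s=state();print(s['wrist_force'],s['wrist_torque'],s['joint_positions'])"
```

```text
time: 3.28
ee_pos: [669.5, -177.3, 74.5]
ee_rot: [0.97, 1.341, -0.97]
wrist_force: [-3.6, -0.3, 6.6]
finger_gap: 13.1
[-3.57951137 -0.27651295  6.56521083] [-0.08910235  0.56287225 -0.09447012] [-4.32611358e-01  5.98154470e-01  1.35265897e+00 -6.92444328e-04
  1.18866085e+00 -7.52225606e-01]
```

```bash
python3 -m creep '[-3,0,0,0,0,0,0, -3,0,0,-0.12,0,0,0, -3,0,0,-0.25,0,0,0, -3,0,0,-0.38,0,0,0, -3,0,0,-0.51,0,0,0, -3,0,0,-0.64,0,0,0, -3,0,0,-0.77,0,0,0, -3,0,0,-0.87,0,0,0, -3,0,0,-0.95,0,0,0, -3,0,0,-1.0,0,0,0, -3,0,0,-1.02,0,0,0]'
python3 -c "
from h import *
s=state();print(s['wrist_force'],s['wrist_torque'],s['joint_positions']);M=R.from_rotvec(s['ee_rot']).as_matrix();print(M.round(3),np.arctan2(M[1,1],M[0,1])-np.pi/2)"
```

```text
time: 4.65
ee_pos: [667.7, -179.0, 74.6]
ee_rot: [0.181, 1.565, -0.185]
wrist_force: [-3.9, -9.0, -3.9]
finger_gap: 13.4
[-3.89308757 -9.01386565 -3.9461374 ] [-1.27152902  0.40708637 -1.11737785] [-0.43484001  0.59727154  1.353768   -0.00349023  1.19142412 -1.77128159]
[[-0.002  0.231  0.973]
 [-0.003  0.973 -0.231]
 [-1.    -0.003 -0.002]] -0.23305851391734755
```

```bash
python3 -m creep '[0,0,0,-0.04,0,0,0, 0,0,0,-0.06,0,0,0, 0,0,0,-0.06,0,0,0]'
python3 -c "
from h import *
s=state();print(s['wrist_force'],s['wrist_torque']);M=R.from_rotvec(s['ee_rot']).as_matrix();print(np.arctan2(M[1,1],M[0,1])-np.pi/2)"
python3 -m creep '[0,0,0,-0.02,0,0,30, 0,0,0,-0.02,0,0,40, 0,0,0,-0.02,0,0,40, -30,0,0,-0.02,0,0,40, -80,0,0,-0.02,0,0,60, -130,0,0,-0.02,0,0,60, -180,0,0,-0.02,0,0,60, -200,0,0,-0.02,0,0,60, -200,0,0,-0.02,0,0,60]'
python3 - <<'E'
from h import *
c=snap("wrist","pics/w2.png");print(rel([500,33,270],1.45),rel([582,33,270],1.45))
print(proj(c,[668,-177.5,101]))
E
```

```text
time: 5.03
ee_pos: [667.3, -178.9, 74.7]
ee_rot: [0.137, 1.569, -0.14]
wrist_force: [-4.6, -7.0, -1.6]
finger_gap: 13.4
[-4.62922682 -6.95709859 -1.63971171] [-1.12212343  0.72035121 -1.70361699]
-0.17572909134364423
time: 6.15
ee_pos: [669.6, -176.7, 276.6]
ee_rot: [0.117, 1.565, -0.119]
wrist_force: [0.2, 0.2, -0.4]
finger_gap: 59.9
(array([   4.3,  181.7, -198.2]), array([-0.03 , -0.001, -0.   ])) (array([   4.3,  194. , -117.1]), array([-0.03 , -0.001, -0.   ]))
[318.34743065 210.18558883]
```

View pics/w2.png

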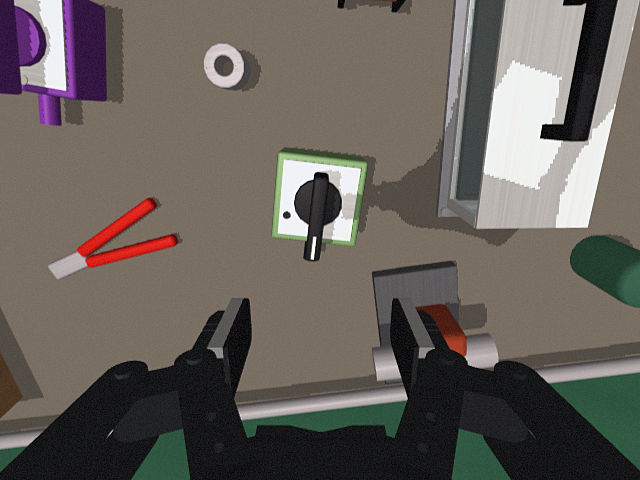

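Off is confirmed: the pointer (313,255) is parallel to the box's sides, the black dot at (287,215) is clear of it, and the torque stopped at 1.7 N m. Next is the hood.

```bash
python3 -m creep '[0,60,-36,-0.03,0,0,70, 0,120,-72,-0.03,0,0,70, 0,170,-102,-0.03,0,0,70, 0,194,-117,-0.03,0,0,70, 0,194,-117,-0.03,0,0,70, 0,194,-117,-0.03,0,0,70]'
python3 - <<'E'
from h import *
c=snap("wrist","pics/w3.png");import pickle;pickle.dump(c,open("c3.pkl","wb"));print(state()["ee_pos"])
E
```

```text
time: 6.95
ee_pos: [581.8, 32.3, 273.2]
ee_rot: [0.095, 1.572, -0.095]
wrist_force: [-0.0, -0.3, 0.8]
finger_gap: 69.9
[582.12484157  31.85057414 273.63210684]
```

View pics/w3.png

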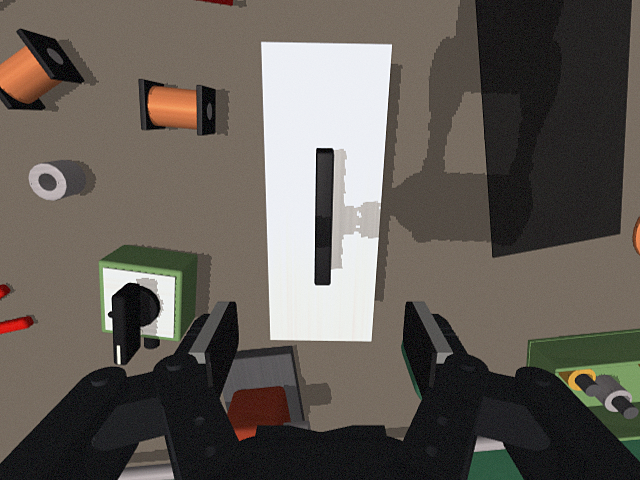

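```bash
python3 - <<'E'
from h import *
import pickle
c=pickle.load(open("c3.pkl","rb"));c0,_=pickle.load(open("c0.pkl","rb"))
A=ray(c,324.5,149,133);B=ray(c,322.5,285,133);print("bar",(A+B)/2,np.linalg.norm(A-B),np.arctan2(*(B-A)[1::-1]))
W=np.array([ray(c,*p,92) for p in [(262,42),(391,44),(371,341),(271,340)]]);print("hood",W.mean(0),np.linalg.norm(np.diff(W,axis=0),axis=1),[np.arctan2(*e[1::-1]) for e in (W[3]-W[0],W[2]-W[1])])
print("matcorners",ray(c,493,257,3),ray(c,618.5,234,3))
W=np.array([ray(c0,*p,3) for p in [(201.5,192),(250.5,188.5),(261,296),(211,301)]]);print("mat",W.mean(0),np.linalg.norm(np.diff(W,axis=0),axis=1),[np.arctan2(*e[1::-1]) for e in (W[0]-W[3],W[1]-W[2])],W[:2])
print(rel([0,0,0],np.arctan2(*(B-A)[1::-1])+np.pi/2))
E
```

```text
bar [580.00362087  35.78345942 133.        ] 113.11698250113028 -0.13079488091160635
hood [581.85460697  35.95217411  92.        ] [102.62004127 274.53877526 103.12099366] [np.float64(-0.13560145923704425), np.float64(-0.13377814201621893)]
matcorners [685.59885148 231.90031306   3.        ] [673.82594676 379.38885215   3.        ]
mat [523.48315456 290.25569808   3.        ] [143.90831898 315.00515245 144.77530047] [np.float64(0.08291465136551163), np.float64(0.08591061963663592)] [[677.83937836 375.48298646   3.        ]
 [685.00992265 231.75342246   3.        ]]
(array([ 275.1, -102.2, -573.3]), array([ 0.009, -0.002,  0.   ]))
```

```bash
python3 -m creep '[50,4,-1,0.009,0,0,70, 100,4,-1,0.009,0,0,60, 140,4,-1,0.009,0,0,60, 167,4,-1,0.009,0,0,60, 167,4,-1,0.009,0,0,60, 167,4,-1,0.009,0,0,60, 167,4,-1,0.009,0,0,0, 167,4,-1,0.009,0,0,0, 167,4,-1,0.009,0,0,0, 167,4,-1,0.009,0,0,0, 167,4,-1,0.009,0,0,0, 167,4,-1,0.009,0,0,0,167,4,-1,0.009,0,0,0]' 100
python3 -m creep '[-5,0,0,0,0,0,0, -10,0,0,0,0,0,0, -20,0,0,0,0,0,0, -35,0,0,0,0,0,0, -50,0,0,0,0,0,0, -60,0,0,0,0,0,0, -60,0,0,0,0,0,0]'
python3 - <<'E'
from h import *
s=state();M=R.from_rotvec(s["ee_rot"]).as_matrix();print(M.round(3),s["joint_positions"],s["ee_pos"],s["wrist_force"],s["wrist_torque"])
print(rel([523,290.5,200],.083+np.pi/2))
c=snap("wrist","pics/w4.png")
E
```

```text
time: 8.62
ee_pos: [582.4, 36.1, 109.3]
ee_rot: [0.101, 1.567, -0.103]
wrist_force: [-1.1, -4.9, 6.1]
finger_gap: 12.2
time: 9.5
ee_pos: [582.7, 36.7, 169.8]
ee_rot: [0.102, 1.566, -0.102]
wrist_force: [-0.8, -0.4, -6.0]
finger_gap: 12.3
[[ 0.003  0.129  0.992]
 [-0.     0.992 -0.129]
 [-1.     0.     0.003]] [-1.43913232e-01  2.31462138e-01  1.63775990e+00  5.16645253e-05
  1.26960910e+00 -1.58486645e+00] [582.71606024  36.72332233 169.80442076] [-0.7923533  -0.39888476 -6.04689472] [ 0.01441937 -0.00494714  0.00614004]
(array([-30.4, 243.9, -92. ]), array([-0.213,  0.003,  0.   ]))
```

View pics/w4.png

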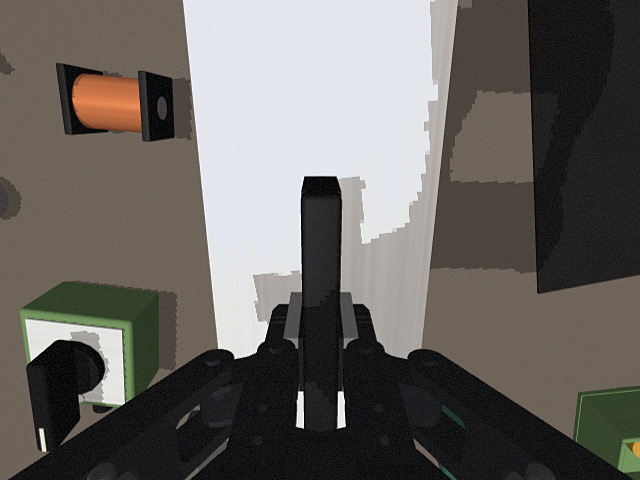

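```bash
python3 -m creep '[0,40,-15,-0.04,0,0,0, 0,85,-32,-0.08,0,0,0, 0,130,-49,-0.12,0,0,0, 0,175,-66,-0.16,0,0,0, 0,215,-81,-0.19,0,0,0, 0,236,-89,-0.207,0,0,0, 0,244,-91,-0.213,0,0,0, 0,244,-91,-0.213,0,0,0, 15,244,-91,-0.213,0,0,0, 30,244,-91,-0.213,0,0,0, 42,244,-91,-0.213,0,0,0, 52,244,-91,-0.213,0,0,0, 57,244,-91,-0.213,0,0,0, 57,244,-91,-0.213,0,0,0]'
python3 - <<'E'
from h import *
s=state();print(s["ee_pos"],s["wrist_force"],s["joint_positions"])
E
```

```text
time: 11.3
ee_pos: [523.0, 290.5, 111.0]
ee_rot: [-0.066, 1.57, 0.065]
wrist_force: [-0.1, -0.4, -6.2]
finger_gap: 12.2
[523.04635485 290.53198889 111.00842003] [-0.12943921 -0.38360866 -6.18240412] [ 3.05284917e-01  3.34800727e-01  1.63556511e+00 -3.98264078e-05
  1.17176070e+00 -1.34878309e+00]
```

```bash
python3 -m creep '[3,0,0,0,0,0,0, 5,0,0,0,0,0,0, 7,0,0,0,0,0,0, 8,0,0,0,0,0,0, 8,0,0,0,0,0,0]'
python3 -m creep '[0,0,0,0,0,0,20, 0,0,0,0,0,0,45, 0,0,0,0,0,0,60, 0,0,0,0,0,0,60, -40,0,0,0,0,0,60, -90,0,0,0,0,0,60, -130,0,0,0,0,0,60, -170,0,0,0,0,0,60, -170,0,0,0,0,0,60]'
python3 - <<'E'
from h import *
c=snap("wrist","pics/w5.png");t=snap("top");import pickle;pickle.dump((c,t),open("c5.pkl","wb"))
im=np.vstack([cv2.resize(c["image"],(400,300)),cv2.resize(t["image"][145:325,190:430],(400,300))])[:,:,::-1]
cv2.imwrite("pics/p5.png",im)
print(state()["ee_pos"])
E
```

```text
time: 11.92
ee_pos: [523.5, 290.5, 104.2]
ee_rot: [-0.066, 1.569, 0.065]
wrist_force: [-3.1, -3.5, 2.0]
finger_gap: 12.5
time: 13.05
ee_pos: [525.2, 291.3, 278.0]
ee_rot: [-0.063, 1.562, 0.067]
wrist_force: [0.3, -0.6, -0.6]
finger_gap: 60.2
[523.18999706 290.57803483 273.20104804]
```

View pics/p5.png

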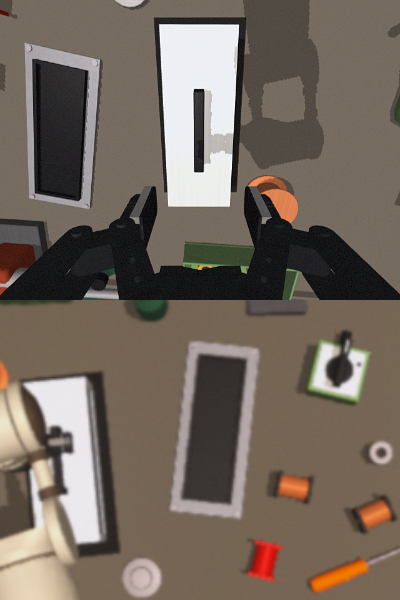

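The hood stands inside the mat (wrist view, upper half), and the tray is empty at about (215,430) in the lower half. Next I'll go to the near coil.

```bash
python3 - <<'E'
from h import *
import pickle
c,t=pickle.load(open("c5.pkl","rb"))
im=t["image"];hsv=cv2.cvtColor(im,cv2.COLOR_RGB2HSV)
m=((hsv[...,1]<45)&(hsv[...,2]>120)).astype(np.uint8);m[:, :285]=0;m[:,352:]=0;m[:160]=0;m[285:]=0
q=max(cv2.findContours(m,cv2.RETR_EXTERNAL,cv2.CHAIN_APPROX_NONE)[0],key=cv2.contourArea)
W=np.array([ray(t,u,v,8)[:2] for u,v in cv2.boxPoints(cv2.minAreaRect(q))]);e=np.diff(W,axis=0);print("base",W.mean(0),np.linalg.norm(e,axis=1),np.arctan2(e[:,1],e[:,0]))
print(rel([455,-98,200],-.22))
E
```

```text
base [581.20961819  34.87345005] [301.9654701  128.38860492 301.63725236] [-0.12740147 -1.70520883  3.00773795]
(array([  73.1, -381.6, -100.3]), array([-1.268,  0.   ,  0.   ]))
```

```bash
python3 -m creep '[0,-50,-13,0.18,0,0,80, 0,-100,-26,0.36,0,0,80, 20,-150,-39,0.54,0,0,80, 30,-200,-52,0.72,0,0,80, 40,-250,-65,0.9,0,0,80, 50,-300,-80,1.08,0,0,80, 60,-350,-92,1.26,0,0,80, 70,-382,-100,1.44,0,0,80, 73,-382,-100,1.62,0,0,80, 73,-382,-100,1.8,0,0,80, 73,-382,-100,1.87,0,0,80, 73,-382,-100,1.87,0,0,80, 73,-382,-100,1.87,0,0,80]'
python3 - <<'E'
from h import *
c=snap("wrist","pics/w6.png");import pickle;pickle.dump(c,open("c6.pkl","wb"));print(state()["ee_pos"],state()["joint_positions"])
E
```

```text
time: 14.78
ee_pos: [454.8, -98.1, 199.4]
ee_rot: [1.365, 1.101, -1.367]
wrist_force: [0.3, -0.3, 1.1]
finger_gap: 80.2
[454.92087933 -98.2152462  199.65874598] [-4.73206480e-01 -1.04977021e-01  1.92959723e+00  1.47720187e-05
  1.31814543e+00 -2.58205342e-01]
```

View pics/w6.png

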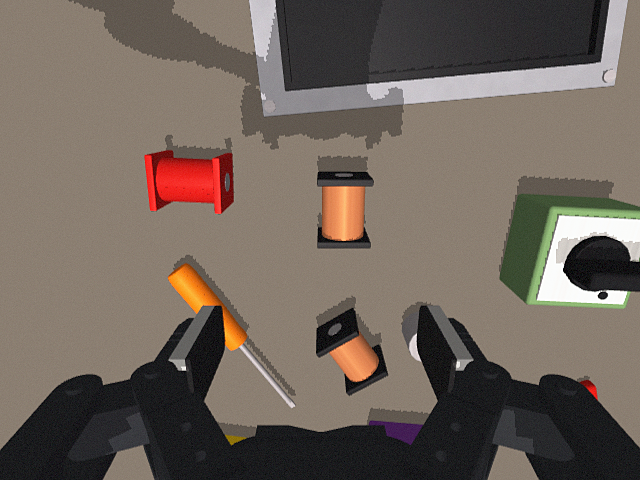

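Coil A is at (344,210), axis nearly vertical in the image, and hasn't been knocked. Coil B is at (350,352), the red look-alike at (190,183) and the bushing at (420,335).

```bash
python3 - <<'E'
from h import *
import pickle
c=pickle.load(open("c6.pkl","rb"));im=c["image"]
g=im[165:252,345].astype(int).sum(1);print(list(zip(range(165,252,2),g[::2])))
A=ray(c,345.5,180.5,46);B=ray(c,344.5,247,46);C=(A+B)/2;th=np.arctan2(*(A-B)[1::-1]);print("A",C,np.linalg.norm(A-B),th)
hsv=cv2.cvtColor(im,cv2.COLOR_RGB2HSV);m=((hsv[...,0]<18)&(hsv[...,1]>90)&(hsv[...,2]>110)).astype(np.uint8)
for r in ((310,165,380,255),(310,300,395,400)):
    k=np.zeros_like(m);k[r[1]:r[3],r[0]:r[2]]=m[r[1]:r[3],r[0]:r[2]]
    q=max(cv2.findContours(k,cv2.RETR_EXTERNAL,cv2.CHAIN_APPROX_NONE)[0],key=cv2.contourArea)
    W=np.array([ray(c,u,v,38)[:2] for u,v in cv2.boxPoints(cv2.minAreaRect(q))]);e=np.diff(W,axis=0);print(W.mean(0),np.linalg.norm(e,axis=1),np.arctan2(e[:,1],e[:,0]))
print(rel([C[0],C[1],6],th+np.pi/2),rel([C[0],C[1],6],th-np.pi/2), th)
E
```

```text
[(165, np.int64(261)), (167, np.int64(255)), (169, np.int64(264)), (171, np.int64(183)), (173, np.int64(180)), (175, np.int64(284)), (177, np.int64(16)), (179, np.int64(78)), (181, np.int64(211)), (183, np.int64(195)), (185, np.int64(210)), (187, np.int64(591)), (189, np.int64(559)), (191, np.int64(564)), (193, np.int64(550)), (195, np.int64(560)), (197, np.int64(557)), (199, np.int64(552)), (201, np.int64(548)), (203, np.int64(545)), (205, np.int64(555)), (207, np.int64(542)), (209, np.int64(543)), (211, np.int64(554)), (213, np.int64(548)), (215, np.int64(542)), (217, np.int64(542)), (219, np.int64(543)), (221, np.int64(538)), (223, np.int64(537)), (225, np.int64(540)), (227, np.int64(538)), (229, np.int64(531)), (231, np.int64(539)), (233, np.int64(526)), (235, np.int64(522)), (237, np.int64(523)), (239, np.int64(548)), (241, np.int64(0)), (243, np.int64(215)), (245, np.int64(208)), (247, np.int64(169)), (249, np.int64(398)), (251, np.int64(379))]
A [475.38296902 -98.38322968  46.        ] 57.36340812974884 1.3643301705181379
[473.99178592 -99.23294816] [47.76408456 35.21144011 47.79048926] [ 1.35914903 -0.21281208 -1.74635326]
[ 458.0494953  -247.18496606] [37.71986316 47.52633115 39.24078926] [ 0.48415293 -1.20782659 -2.63024218]
(array([193.6,  20.2,  -4.1]), array([-0.009, -0.   ,  0.001])) (array([193.6,  20.2,  -4.1]), array([-0.009, -0.   ,  0.001])) 1.3643301705181379
```

```bash
python3 -m creep '[50,20,-4,-0.01,0,0,80, 100,20,-4,-0.01,0,0,80, 140,20,-4,-0.01,0,0,80, 170,20,-4,-0.01,0,0,80, 190,20,-4,-0.01,0,0,80, 196,20,-4,-0.01,0,0,80, 196,20,-4,-0.01,0,0,80, 196,20,-4,-0.01,0,0,30, 196,20,-4,-0.01,0,0,30, 196,20,-4,-0.01,0,0,30, 196,20,-4,-0.01,0,0,30, 196,20,-4,-0.01,0,0,30, 196,20,-4,-0.01,0,0,30]' 60
python3 -m creep '[-5,0,0,0,0,0,30, -20,0,0,0,0,0,30, -50,0,0,0,0,0,30, -80,0,0,0,0,0,30, -90,0,0,0,0,0,30, -90,0,0,0,0,0,30]'
python3 - <<'E'
from h import *
L=R.from_euler("z",-.132).as_matrix();
for x in (-60,60): print(L@[x,0,0]+[581,35.3,0], rel((L@[x,0,0]+[581,35.3,0])+[0,0,100],-.132))
s=state();print(s["wrist_force"],s["ee_pos"])
E
```

```text
time: 16.45
ee_pos: [476.3, -99.1, 5.3]
ee_rot: [1.36, 1.103, -1.359]
wrist_force: [-1.8, 0.9, 6.9]
finger_gap: 36.2
time: 17.2
ee_pos: [476.0, -98.9, 94.8]
ee_rot: [1.36, 1.103, -1.359]
wrist_force: [0.1, 0.5, -2.7]
finger_gap: 36.1
[521.52196145  43.19702035   0.        ] (array([  -5.2,   15.5, -148.4]), array([-0.074,  0.   , -0.001]))
[640.47803855  27.40297965   0.        ] (array([  -5.1,  135.2, -157.3]), array([-0.074,  0.   , -0.001]))
[ 0.14883585  0.53518345 -2.70166541] [475.97070394 -98.92253992  94.80162657]
```

```bash
python3 -m creep '[0,5,-50,-0.03,0,0,30, 0,10,-100,-0.074,0,0,30, 0,15,-140,-0.074,0,0,30, 0,15.5,-148,-0.074,0,0,30, 0,15.5,-148,-0.074,0,0,30, 25,15.5,-148,-0.074,0,0,30, 50,15.5,-148,-0.074,0,0,30, 68,15.5,-148,-0.074,0,0,30, 75,15.5,-148,-0.074,0,0,30, 79,15.5,-148,-0.074,0,0,30, 79,15.5,-148,-0.074,0,0,30]'
python3 -c "
from h import *
s=state();print(s['wrist_force'])"
```

```text
time: 18.58
ee_pos: [521.8, 42.7, 15.9]
ee_rot: [1.306, 1.143, -1.305]
wrist_force: [-0.0, -0.5, -1.9]
finger_gap: 36.5
[-1.20370465e-03 -5.20350193e-01 -1.89617724e+00]
```

```bash
python3 -m creep '[1,0,0,0,0,0,45, 1,0,0,0,0,0,65, 1,0,0,0,0,0,65, 0,0,0,0,0,0,65, -40,0,0,0,0,0,65, -90,0,0,0,0,0,65, -140,0,0,0,0,0,70, -190,0,0,0,0,0,80, -190,0,0,0,0,0,80]'
python3 - <<'E'
from h import *
print(rel([440,-240,205],.40))
E
```

```text
time: 19.7
ee_pos: [524.2, 42.5, 210.6]
ee_rot: [1.31, 1.136, -1.298]
wrist_force: [-0.8, -0.3, -0.3]
finger_gap: 80.1
(array([  5.2, -46.4, 291.1]), array([-0.532,  0.003, -0.01 ]))
```

```bash
python3 -m creep '[0,-8,50,-0.1,0,0,80, 0,-16,100,-0.2,0,0,80, 0,-24,150,-0.3,0,0,80, 0,-32,200,-0.4,0,0,80, 0,-40,250,-0.5,0,0,80, 5,-45,281,-0.53,0,0,80, 5,-46,291,-0.53,0,0,80, 5,-46,291,-0.53,0,0,80, 5,-46,291,-0.53,0,0,80]'
python3 - <<'E'
from h import *
c=snap("wrist","pics/w7.png");import pickle;pickle.dump(c,open("c7.pkl","wb"));print(state()["ee_pos"],state()["joint_positions"])
E
```

```text
time: 20.82
ee_pos: [437.5, -238.4, 200.1]
ee_rot: [0.911, 1.372, -0.91]
wrist_force: [-0.9, 0.3, -0.5]
finger_gap: 80.1
[ 437.5785063  -238.42531373  200.2405691 ] [-7.42063782e-01 -1.60585073e-02  1.84372147e+00  2.80029279e-04
  1.31416835e+00 -1.14150089e+00]
```

View pics/w7.png

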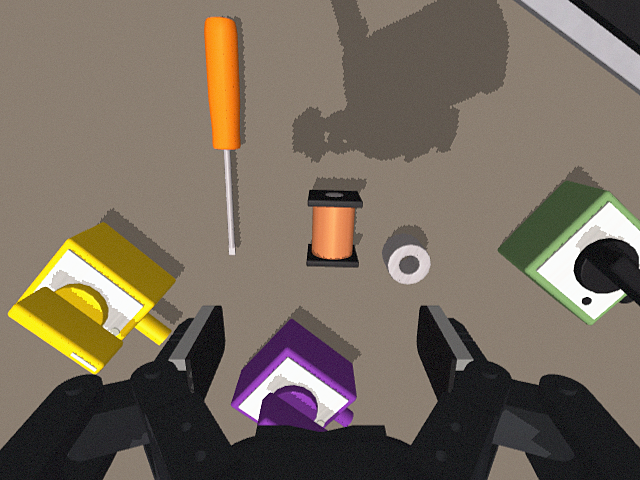

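```bash
python3 - <<'E'
from h import *
import pickle
c=pickle.load(open("c7.pkl","rb"));im=c["image"];s=state();T=R.from_rotvec(s["ee_rot"])
hsv=cv2.cvtColor(im,cv2.COLOR_RGB2HSV);m=((hsv[...,0]<18)&(hsv[...,1]>90)&(hsv[...,2]>110)).astype(np.uint8)
k=np.zeros_like(m);k[180:270,300:365]=m[180:270,300:365]
q=max(cv2.findContours(k,cv2.RETR_EXTERNAL,cv2.CHAIN_APPROX_NONE)[0],key=cv2.contourArea)
b=cv2.boxPoints(cv2.minAreaRect(q));print(b)
W=np.array([ray(c,u,v,38)[:2] for u,v in b]);e=np.diff(W,axis=0);print(W.mean(0),np.linalg.norm(e,axis=1),np.arctan2(e[:,1],e[:,0]))
A=ray(c,334.5,199,46);B=ray(c,332.5,266,46);C=(A+B)/2;th=np.arctan2(*(A-B)[1::-1]);print("B",C,np.linalg.norm(A-B),th,"jaw",th-np.pi/2)
S=ray(c,409,264,35)
for n,p in (("bush",S),("purp corner",ray(c,290,322,55)),("purp hand",ray(c,262,396,101)),("purp hand2",ray(c,300,385,80))): print(n,p.round(),T.inv().apply(p-C).round(1))
print(rel([C[0],C[1],5.3],th+np.pi/2),rel([C[0],C[1],4],th-np.pi/2))
E
```

```text
[[310.31146 258.21246]
 [312.4201  205.4968 ]
 [354.3131  207.17252]
 [352.20447 259.88818]]
[ 453.24982939 -247.9260746 ] [48.39793105 35.8947801  48.50527495] [ 1.92562595  0.35951061 -1.17988729]
B [ 452.98492977 -245.47977484   46.        ] 59.94103967172266 1.9543516392703422 jaw 0.3835553124754456
bush [ 530. -248.   35.] [11.  69.6 32.5]
purp corner [ 449. -335.   55.] [ -9.  -38.4  80.7]
purp hand [ 446. -380.  101.] [-55.  -58.6 121.5]
purp hand2 [ 476. -375.   80.] [-34.  -28.9 128.4]
(array([194.9,  11.4,  12.6]), array([ 0.016, -0.   , -0.   ])) (array([196.2,  11.4,  12.6]), array([ 0.016, -0.   , -0.   ]))
```

```bash
python3 -m creep '[50,11,11,0.016,0,0,60, 100,11,11,0.016,0,0,56, 140,11,11,0.016,0,0,56, 170,11,11,0.016,0,0,56, 190,11,11,0.016,0,0,56, 195,11,11,0.016,0,0,56, 195,11,11,0.016,0,0,56, 195,11,11,0.016,0,0,30, 195,11,11,0.016,0,0,30, 195,11,11,0.016,0,0,30, 195,11,11,0.016,0,0,30, 195,11,11,0.016,0,0,30, 195,11,11,0.016,0,0,30]' 60
python3 -m creep '[-5,0,0,0,0,0,30, -20,0,0,0,0,0,30, -50,0,0,0,0,0,30, -80,0,0,0,0,0,30, -110,0,0,0,0,0,30, -110,0,0,0,0,0,30]'
python3 - <<'E'
from h import *
print(rel([640.5,27.4,115],-.132))
s=state();print(s["wrist_force"],s["ee_pos"])
E
```

```text
time: 22.5
ee_pos: [452.7, -246.0, 6.8]
ee_rot: [0.923, 1.363, -0.923]
wrist_force: [0.2, 2.1, 5.9]
finger_gap: 36.3
time: 23.25
ee_pos: [453.3, -246.9, 118.4]
ee_rot: [0.922, 1.359, -0.923]
wrist_force: [-0.4, -0.4, -2.4]
finger_gap: 36.5
(array([   3.1,  276. , -184.7]), array([ 0.514,  0.005, -0.004]))
[-0.35186723 -0.35922221 -2.41589347] [ 453.26079507 -246.88847898  118.3748643 ]
```

```bash
python3 -m creep '[0,40,-27,0.07,0,0,30, 0,85,-57,0.16,0,0,30, 0,130,-87,0.25,0,0,30, 0,175,-117,0.33,0,0,30, 0,220,-148,0.41,0,0,30, 0,255,-172,0.48,0,0,30, 0,277,-186,0.514,0,0,30, 0,277,-186,0.514,0,0,30, 0,277,-186,0.514,0,0,30, 30,277,-186,0.514,0,0,30, 60,277,-186,0.514,0,0,30, 80,277,-186,0.514,0,0,30, 90,277,-186,0.514,0,0,30, 90,277,-186,0.514,0,0,30]'
python3 - <<'E'
from h import *
s=state();print(s["wrist_force"],s["ee_pos"])
E
```

```text
time: 25.0
ee_pos: [639.0, 30.2, 25.0]
ee_rot: [1.306, 1.144, -1.307]
wrist_force: [0.6, 0.0, -1.9]
finger_gap: 36.1
[ 0.58374665  0.02581029 -1.89062058] [639.03152437  30.21825855  24.97378817]
```

```bash
python3 -m creep '[4,0,0,0,0,0,30, 7,0,0,0,0,0,30, 9,0,0,0,0,0,30, 9,0,0,0,0,0,30]'
python3 -m creep '[0,0,0,0,0,0,45, 0,0,0,0,0,0,65, 0,0,0,0,0,0,65, -40,0,0,0,0,0,65, -90,0,0,0,0,0,65, -140,0,0,0,0,0,70, -190,0,0,0,0,0,70, -240,0,0,0,0,0,70, -240,0,0,0,0,0,70]'
python3 - <<'E'
from h import *
print(rel([524,291,270],.083+np.pi/2),state()["joint_positions"])
E
```

```text
time: 25.5
ee_pos: [639.6, 30.5, 16.9]
ee_rot: [1.306, 1.143, -1.305]
wrist_force: [-1.1, 0.7, 1.6]
finger_gap: 36.3
time: 26.62
ee_pos: [642.1, 30.1, 262.6]
ee_rot: [1.31, 1.135, -1.298]
wrist_force: [-0.4, -0.1, 0.0]
finger_gap: 70.0
(array([  -9.1, -151.3, -243.1]), array([ 1.356, -0.007, -0.009])) [-1.40752092e-01  3.05819106e-01  1.36208120e+00  7.71814094e-06
  1.46270334e+00 -8.83438315e-03]
```

```bash
python3 -m creep '[-5,-20,-35,-0.18,0,0,70, -9,-40,-70,-0.36,0,0,70, -9,-60,-105,-0.54,0,0,70, -9,-80,-140,-0.72,0,0,70, -9,-100,-175,-0.9,0,0,70, -9,-120,-205,-1.08,0,0,70, -9,-145,-235,-1.26,0,0,70, -9,-151,-243,-1.44,0,0,70, -9,-151,-243,-1.62,0,0,70, -9,-151,-243,-1.786,0,0,70, -9,-151,-243,-1.786,0,0,70, -9,-151,-243,-1.786,0,0,70]'
python3 - <<'E'
from h import *
c=snap("wrist","pics/w8.png");t=snap("top");d=snap("scene");import pickle;pickle.dump((c,t,d),open("c8.pkl","wb"))
im=np.vstack([cv2.resize(c["image"],(400,300)),np.hstack([cv2.resize(t["image"][145:325,190:430],(400,300)),cv2.resize(d["image"][140:380,140:460],(400,300))]) [:,:400]])
im=np.hstack([im,np.vstack([cv2.resize(d["image"][140:380,140:460],(400,300)),np.zeros((300,400,3),np.uint8)])])
cv2.imwrite("pics/p8.png",im[:,:,::-1]);s=state();print(s["ee_pos"],s["joint_positions"])
E
```

```text
time: 28.12
ee_pos: [521.4, 291.1, 264.6]
ee_rot: [-0.063, 1.571, 0.063]
wrist_force: [0.6, -0.7, 1.0]
finger_gap: 70.0
[521.58102651 291.12599368 265.0829127 ] [ 3.06988795e-01  1.95327388e-01  1.48837883e+00 -3.71933232e-06
  1.45820525e+00 -1.34559556e+00]
```

View pics/p8.png

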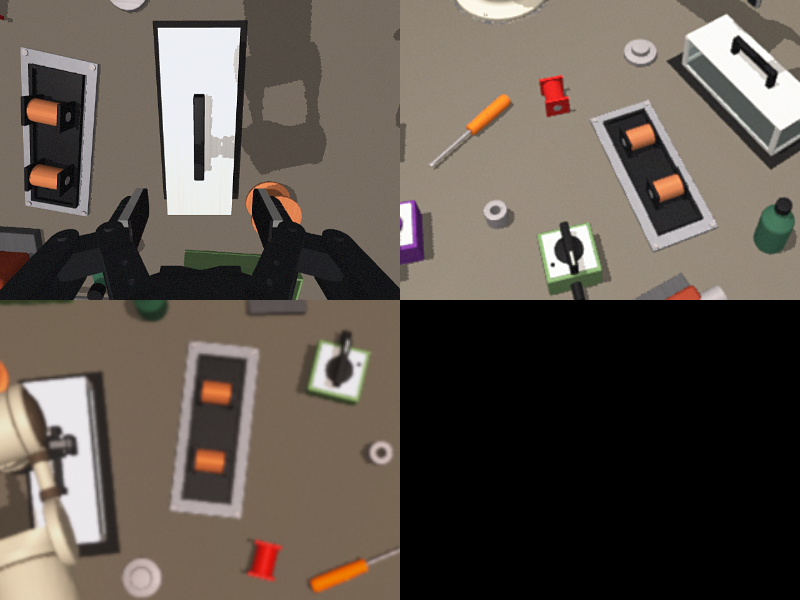

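Both coils lie crosswise inside the tray in all three views. The hood sits on the mat, with its bar at half-scale (199,137) in the wrist view. I gripped and released it at known TCP poses, so I'll return to those and check them against the image.

```bash
python3 - <<'E'
from h import *
import pickle
c,t,d=pickle.load(open("c8.pkl","rb"))
im=c["image"]
k=np.zeros((480,640),np.uint8);k[140:300,300:340]=(im.max(2)<60)[140:300,300:340]
q=max(cv2.findContours(k,cv2.RETR_EXTERNAL,cv2.CHAIN_APPROX_NONE)[0],key=cv2.contourArea);r=cv2.minAreaRect(q);b=cv2.boxPoints(r);print(b.round())
b=b[np.argsort(b[:,1])];A=ray(c,*b[:2].mean(0),128);B=ray(c,*b[2:].mean(0),128);print("bar",(A+B)/2,np.linalg.norm(A-B),np.arctan2(*(B-A)[1::-1]))
print(rel([523.5,290.5,104],np.pi/2+.083))
for C,n in ((t,"top"),(d,"scene")):
    h=cv2.cvtColor(C["image"],cv2.COLOR_RGB2HSV);m=((h[...,0]>3)&(h[...,0]<14)&(h[...,1]>120)&(h[...,2]>90)).astype(np.uint8)
    for q in cv2.findContours(m,cv2.RETR_EXTERNAL,cv2.CHAIN_APPROX_NONE)[0]:
        if 60<cv2.contourArea(q): (u,v),_,_=cv2.minAreaRect(q);print(n,round(u),round(v),cv2.contourArea(q),ray(C,u,v,38).round())
E
```

```text
[[309. 151.]
 [326. 151.]
 [326. 287.]
 [309. 287.]]
bar [520.45418946 289.54608891 128.        ] 112.16099703266177 0.07963384827044757
(array([161.1,  -0.8,   1.9]), array([-0.001, -0.   ,  0.   ]))
top 393 310 332.5 [ 325. -171.   38.]
top 316 241 212.5 [523.  44.  38.]
top 319 200 209.5 [641.  30.  38.]
top 176 189 858.0 [683. 442.  38.]
top 622 168 85.5 [ 716. -839.   38.]
top 608 136 87.0 [ 810. -807.   38.]
top 357 126 227.0 [855. -83.  38.]
top 356 112 178.0 [898. -81.  38.]
scene 371 402 588.0 [870. -78.  38.]
scene 360 383 462.5 [827. -74.  38.]
scene 355 289 333.0 [643.  30.  38.]
scene 332 249 304.5 [525.  43.  38.]
scene 211 231 157.5 [ 342. -179.   38.]
scene 506 228 1394.5 [679. 432.  38.]
scene 611 78 3552.5 [ 408. 1084.   38.]
```

```bash
python3 -m creep '[50,-1,2,0,0,0,65, 100,-1,2,0,0,0,60, 135,-1,2,0,0,0,60, 155,-1,2,0,0,0,60, 160,-1,2,0,0,0,60, 160,-1,2,0,0,0,60, 160,-1,2,0,0,0,0, 160,-1,2,0,0,0,0, 160,-1,2,0,0,0,0, 160,-1,2,0,0,0,0, 160,-1,2,0,0,0,0, 160,-1,2,0,0,0,0, 160,-1,2,0,0,0,0]' 100
python3 -m creep '[-5,0,0,0,0,0,0, -10,0,0,0,0,0,0, -25,0,0,0,0,0,0, -45,0,0,0,0,0,0, -65,0,0,0,0,0,0, -80,0,0,0,0,0,0, -90,0,0,0,0,0,0, -90,0,0,0,0,0,0]'
python3 - <<'E'
from h import *
s=state();print(s["wrist_force"],s["ee_pos"],rel([582.6,36.3,190],1.441))
E
```

```text
time: 29.9
ee_pos: [524.3, 290.0, 106.3]
ee_rot: [-0.066, 1.569, 0.065]
wrist_force: [-1.5, -4.2, 5.2]
finger_gap: 11.6
time: 30.9
ee_pos: [524.2, 290.6, 196.3]
ee_rot: [-0.065, 1.568, 0.066]
wrist_force: [0.3, -0.7, -5.4]
finger_gap: 12.0
[ 0.253881   -0.72679267 -5.37765482] [524.17969962 290.5557632  196.2766784 ] (array([   6.2, -258.2,   37.1]), array([ 0.213,  0.002, -0.001]))
```

```bash
python3 -m creep '[0,-40,6,0.035,0,0,0, 0,-85,12,0.07,0,0,0, 0,-130,19,0.107,0,0,0, 0,-175,25,0.145,0,0,0, 0,-215,31,0.18,0,0,0, 0,-245,35,0.2,0,0,0, 0,-258,38,0.213,0,0,0, 0,-258,38,0.213,0,0,0, 0,-258,38,0.213,0,0,0, 15,-258,38,0.213,0,0,0, 15,-258,38,0.213,0,0,0]'
python3 - <<'E'
from h import *
s=state();print(s["wrist_force"],s["ee_pos"],rel([583.2,36.3,125],1.441))
c=snap("wrist");d=snap("scene")
im=np.hstack([cv2.resize(c["image"],(400,300)),cv2.resize(d["image"][180:360,240:480],(400,300))])
cv2.imwrite("pics/p9.png",im[:,:,::-1])
E
```

```text
time: 32.28
ee_pos: [581.2, 37.4, 177.8]
ee_rot: [0.101, 1.573, -0.101]
wrist_force: [-0.1, 0.2, -5.5]
finger_gap: 11.9
[-0.09008208  0.22435254 -5.54053895] [581.23621321  37.42385703 177.84753393] (array([52.8, -0.9,  2.3]), array([ 0.001, -0.005, -0.   ]))
```

View pics/p9.png

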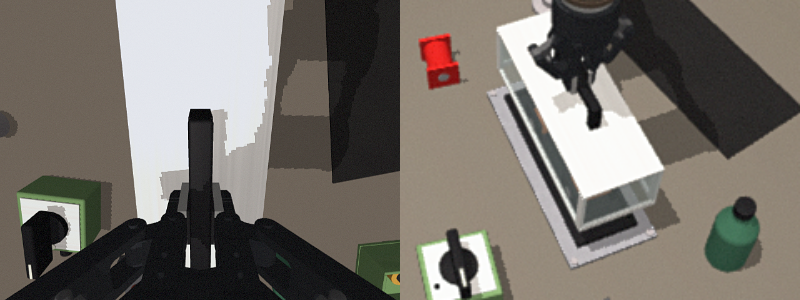

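```bash
python3 -m creep '[0,-1,2,0,0,0,0, 15,-1,2,0,0,0,0, 30,-1,2,0,0,0,0, 45,-1,2,0,0,0,0, 52,-1,2,0,0,0,0, 52,-1,2,0,0,0,0, 58,-1,2,0,0,0,0, 61,-1,2,0,0,0,0, 61,-1,2,0,0,0,0]'
python3 -c "
from h import *
s=state();print(s['wrist_force'],s['wrist_torque'],s['ee_pos'])"
```

```text
time: 33.5
ee_pos: [584.7, 35.2, 119.1]
ee_rot: [0.102, 1.569, -0.102]
wrist_force: [0.7, -0.4, -4.8]
finger_gap: 12.2
[ 0.74612926 -0.3508752  -4.76463908] [-0.00904592 -0.02463356  0.0036812 ] [584.67980685  35.248887   119.08642436]
```

```bash
python3 -m creep '[2,1,-1,0,0,0,0, 4,1,-1,0,0,0,0, 6,1,-1,0,0,0,0, 8,1,-1,0,0,0,0, 9,1,-1,0,0,0,0, 9,1,-1,0,0,0,0]'
python3 -c "
from h import *
s=state();print(s['wrist_force'],s['wrist_torque'],s['ee_pos'])"
```

```text
time: 34.25
ee_pos: [584.3, 36.0, 111.2]
ee_rot: [0.101, 1.568, -0.102]
wrist_force: [-5.0, -2.5, 2.1]
finger_gap: 11.8
[-5.00319193 -2.52367099  2.07946894] [-0.2136696   0.59690633  0.0276052 ] [584.28293067  35.96893048 111.18013202]
```

```bash
python3 -m creep '[0,0,0,0,0,0,20, 0,0,0,0,0,0,45, 0,0,0,0,0,0,60, 0,0,0,0,0,0,60, -40,0,0,0,0,0,60, -90,0,0,0,0,0,60, -130,0,0,0,0,0,60, -164,0,0,0,0,0,60, -164,0,0,0,0,0,60, -164,0,0,0,0,0,60]'
python3 - <<'E'
from h import *
c=snap("wrist");d=snap("scene");import pickle;pickle.dump(c,open("c10.pkl","wb"))
im=np.hstack([cv2.resize(c["image"],(400,300)),cv2.resize(d["image"][180:360,240:480],(400,300))])
cv2.imwrite("pics/p10.png",im[:,:,::-1])
i=c["image"];k=np.zeros((480,640),np.uint8);k[120:310,290:360]=(i.max(2)<60)[120:310,290:360]
q=max(cv2.findContours(k,cv2.RETR_EXTERNAL,cv2.CHAIN_APPROX_NONE)[0],key=cv2.contourArea);b=cv2.boxPoints(cv2.minAreaRect(q));b=b[np.argsort(b[:,1])]
for z in (133,): A=ray(c,*b[:2].mean(0),z);B=ray(c,*b[2:].mean(0),z);print((A+B)/2,np.linalg.norm(A-B),np.arctan2(*(B-A)[1::-1]))
print(state()["ee_pos"],rel([668,-178,275],-.23+np.pi/2))
E
```

```text
time: 35.5
ee_pos: [583.5, 36.4, 273.1]
ee_rot: [0.102, 1.57, -0.102]
wrist_force: [-0.7, 0.4, -0.2]
finger_gap: 59.8
[580.31405678  36.92316389 133.        ] 111.98398789526874 -0.1288696535852883
[583.0966892   36.43034003 272.23313615] (array([  -3.2, -201.6,  111.9]), array([ 0.1  , -0.003,  0.   ]))
```

View pics/p10.png

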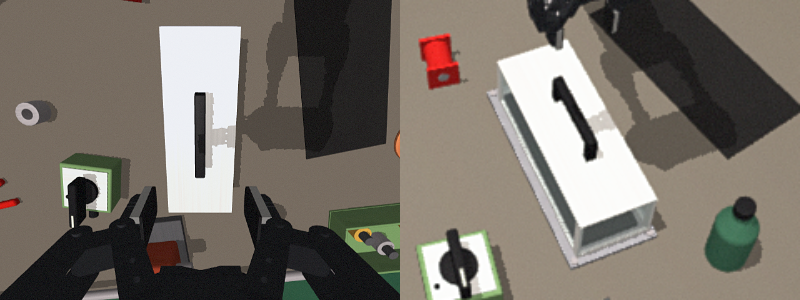

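The hood is down again: the bar is within 1 mm of where it started and shows its true 112 mm length at z=133. Now back to the handle.

```bash
python3 -m creep '[0,-60,33,0.03,0,0,60, 0,-120,66,0.06,0,0,60, 0,-170,95,0.1,0,0,60, 0,-202,112,0.1,0,0,60, 0,-202,112,0.1,0,0,50, 0,-202,112,0.1,0,0,45, 0,-202,112,0.1,0,0,45]'
python3 -c "
from h import *
print(state()['ee_pos'],rel([668.3,-177.3,75],-.23+np.pi/2))"
```

```text
time: 36.48
ee_pos: [668.7, -177.0, 274.1]
ee_rot: [0.179, 1.564, -0.179]
wrist_force: [0.4, 1.1, -0.1]
finger_gap: 44.5
[ 668.66504455 -176.96180474  274.08748622] (array([ 1.991e+02, -5.000e-01, -1.000e-01]), array([ 0.002, -0.001, -0.   ]))
```

```bash
python3 -m creep '[50,0,0,0,0,0,45, 100,0,0,0,0,0,45, 140,0,0,0,0,0,45, 170,0,0,0,0,0,45, 190,0,0,0,0,0,45, 198,0,0,0,0,0,45, 198,0,0,0,0,0,45, 198,0,0,0,0,0,0, 198,0,0,0,0,0,0, 198,0,0,0,0,0,0, 198,0,0,0,0,0,0, 198,0,0,0,0,0,0, 198,0,0,0,0,0,0]' 40
python3 -m creep '[0,0,0,0.12,0,0,0, 0,0,0,0.25,0,0,0, 0,0,0,0.38,0,0,0, 0,0,0,0.51,0,0,0, 0,0,0,0.64,0,0,0, 0,0,0,0.77,0,0,0, 0,0,0,0.87,0,0,0, 0,0,0,0.95,0,0,0, 0,0,0,1.01,0,0,0, 0,0,0,1.05,0,0,0, 0,0,0,1.05,0,0,0]'
python3 -c "
from h import *
s=state();print(s['wrist_force'],s['wrist_torque']);M=R.from_rotvec(s['ee_rot']).as_matrix();print(np.arctan2(M[1,1],M[0,1])-np.pi/2)"
```

```text
time: 38.1
ee_pos: [669.7, -179.7, 78.0]
ee_rot: [0.18, 1.561, -0.182]
wrist_force: [-1.9, -2.7, 5.5]
finger_gap: 13.4
time: 39.48
ee_pos: [670.1, -179.4, 78.0]
ee_rot: [0.991, 1.329, -0.991]
wrist_force: [1.2, -2.3, 5.3]
finger_gap: 13.2
[ 1.23375469 -2.27122898  5.28033266] [-0.42101744  0.06410972 -0.09332901]
-1.2793257662823903
```

```bash
python3 -m creep '[0,0,0,0.04,0,0,0, 0,0,0,0.06,0,0,0, 0,0,0,0.06,0,0,0]'
python3 -c "
from h import *
s=state();print(s['wrist_force'],s['wrist_torque']);M=R.from_rotvec(s['ee_rot']).as_matrix();print(np.arctan2(M[1,1],M[0,1])-np.pi/2)"
python3 -m creep '[0,0,0,0.04,0,0,0, 0,0,0,0.06,0,0,0, 0,0,0,0.06,0,0,0]'
python3 -c "
from h import *
s=state();print(s['wrist_force'],s['wrist_torque']);M=R.from_rotvec(s['ee_rot']).as_matrix();print(np.arctan2(M[1,1],M[0,1])-np.pi/2)"
```

```text
time: 39.85
ee_pos: [670.1, -179.3, 78.1]
ee_rot: [1.034, 1.307, -1.035]
wrist_force: [-0.0, -1.4, 5.2]
finger_gap: 13.5
[-0.02595129 -1.3864685   5.24780834] [-0.39918608  0.03495914  0.9186306 ]
-1.3366268243169097
time: 40.22
ee_pos: [670.0, -179.1, 78.1]
ee_rot: [1.077, 1.284, -1.078]
wrist_force: [0.0, -2.1, 6.3]
finger_gap: 13.1
[ 0.04960099 -2.07558142  6.30591245] [-0.20171947  0.11909579  1.68868292]
-1.39447344882981
```

```bash
python3 -m creep '[0,0,0,-0.02,0,0,30, 0,0,0,-0.02,0,0,45, 0,0,0,-0.02,0,0,45, -30,0,0,-0.02,0,0,45, -80,0,0,-0.02,0,0,60, -130,0,0,-0.02,0,0,60, -180,0,0,-0.02,0,0,60, -198,0,0,-0.02,0,0,60, -198,0,0,-0.02,0,0,60, -198,0,0,-0.02,0,0,60]'
python3 - <<'E'
from h import *
c=snap("wrist");t=snap("top");d=snap("scene")
im=np.vstack([np.hstack([cv2.resize(c["image"],(400,300)),cv2.resize(c["image"][130:310,200:440],(400,300))]),np.hstack([cv2.resize(t["image"][90:330,170:490],(400,300)),cv2.resize(d["image"][150:450,80:480],(400,300))])])
cv2.imwrite("pics/p11.png",im[:,:,::-1])
E
```

```text
time: 41.48
ee_pos: [667.9, -178.0, 271.0]
ee_rot: [1.067, 1.298, -1.069]
wrist_force: [0.2, 0.1, 0.4]
finger_gap: 59.8
```

View pics/p11.png

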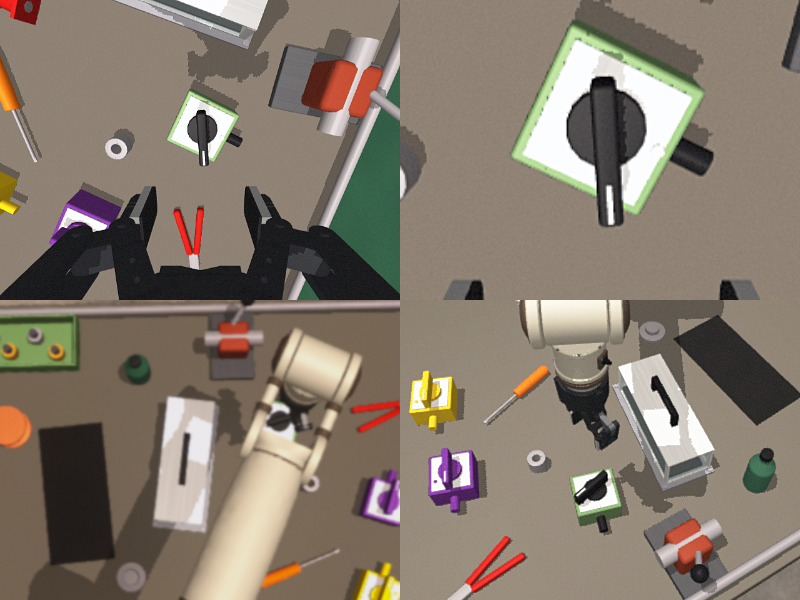

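```bash
python3 -c "
from bench import *
s=state();print(s['time'],s['wrist_force']);print(hand_in())"
```

```text
41.625 [ 0.12842871  0.16600813 -0.39620846]
the job is handed in; nothing more can be done
None
```

The job is done and handed in at about 41.6 s, in the order asked, with the robot clear of everything.

1. **Isolator off:** I turned the green isolator's handle to its off stop. Torque rose to 1.7 N m, and the wrist picture showed the handle parallel to the box sides.
2. **Hood parked:** I lifted the hood and stood it upright on the mat.
3. **Coils laid:** I laid both coils crosswise in the tray; they were the only two present. The second had been knocked about 3 cm, so I measured it again before picking it up.
4. **Hood replaced:** I put the hood back over the tray until it sat fully down. Its bar came back to within about 1 mm and 0.002 rad of where it started.
5. **Isolator on:** I turned the handle to its on stop, where torque again rose to 1.7 N m. The black dot is covered by the handle.

**Last checks:** The last pictures show the hood seated on the base plate and the bystanders I could see in place. I checked these by eye and did not measure them. By eye the final handle angle is about 63° from off, against 60° nominal. I put the difference down to perspective, because the torque showed it was at the stop. No check failed.

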